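# Lock the slicer's guard bar with its pin

## Task

Make the vegetable slicer safe: swing its steel guard bar down across the blade opening until the bar's eye is fully home between the two ears of the clevis, then push the red-knobbed pin through both ears and the eye until its flange sits flush on the upper ear, and let go. Leave the short white-knobbed pin, the knife, the pepper and the bowl where they are.

Things in the scene. Friction and masses are not known exactly. Their poses are not given: they have to be found in the camera images.
- slicer: White fixed slicer, origin under its base's centre, front turned to the robot and its left. Its 240 x 300 mm deck slopes 30 degrees, rising away from the front; in the clevis frame the deck is the plane z = -58 mm, x -75 to +165, y -75 to +225 mm. Seen from the front the clevis is at the deck's right end, the guard bar's pivot at its left.
- clevis: Aluminium clevis. Origin: hole's centre on the upper ear's outer face. z: along the bore, out of the deck (30 deg from vertical, leaning to the slicer's front); x: up the slope; y: along the deck to the bar's pivot. Ears 40 x 40 x 8 mm (z 0 to -8, -24 to -32 mm), each with a chamfered 14 mm through hole. Web at y -20 to -29 mm, stop wall at x -18 to -22 mm in the gap.
- guard_bar (a joint): Bar angle, rad, about a pivot parallel to clevis z at clevis x 0, y +170 mm. 0 = home, against its stop, eye in line with the ears; grows (max 1.2, starts 0.45 to 0.95) up the slope: eye at x 170 sin a, y 170 - 170 cos a mm. Eye: 14 mm hole in a 34 x 34 x 12 mm end, clevis z -22 to -10 mm. Stiff hinge (0.35 N m, 2 to 5 N at the knob); stays where left.
- bar_grip (a point): Point on the axis of the black round knob that stands on the steel guard bar, parallel to clevis z: 22 mm diameter, 42 mm tall, 95 mm from the pivot (bar home: clevis x 0, y +75, z +12 mm). The point is 22 mm above the bar's upper face and 20 mm below the knob's top.
- locking_pin: The pin to use, upright in the wooden block, red knob up. Origin: centre of the flange's underside; z along the pin to the knob. Steel shank 10 mm diameter, 50 mm long below the origin, last 7 mm tapering to 5 mm; flange 24 mm diameter, z 0 to 4; neck 16 mm diameter to z 10; round red knob 26 mm diameter, z 10 to 44 mm. 50 to 100 g.
- locking_pin_tip (a point): Tip of the red-knobbed pin's shank, 50 mm below its origin.
- pin_block: Fixed wooden block 70 x 160 x 60 mm, origin at the centre of its underside. Two upright 12 mm holes, 56 mm deep, in its top at y = -45 and +45 mm: one holds the red-knobbed pin, the other the short white-knobbed one, either way round. Flanges rest on its top.
- short_pin: Bystander: the other pin in the block, same head but white knob and 28 mm shank; origin under its flange.
- knife: Bystander: kitchen knife with wooden handle lying on the dark chopping board (30 mm thick); about 300 mm long along its own y, origin where blade and handle meet.
- yellow_pepper: Bystander: yellow bell pepper standing on the table, 76 mm diameter, 66 mm tall, origin at the centre of its underside.
- bowl: Bystander: white bowl, 130 mm diameter, 60 mm tall, origin at the centre of its underside.
Mind the look-alikes: they are no part of the job. There is more than one size of the locking_pin; the job needs the smallest.

How it is judged:
By the outcome, as a careful person would: the job done as asked, in the order asked, and still so for the second after the job is handed in, with the robot touching nothing.
It also fails if it takes over 64 s, if anything falls off the work surface, if the arm or the gripper's body presses on something with over 40 N, if the wrist force passes 120 N, or if a joint passes its speed limit or range.

## Robot

A 6-joint arm with a two-finger parallel gripper is mounted at the origin on the work surface. World frame = base frame: x ahead of the robot, y to its left, z up, the work surface at z = 0. Lengths are in mm, angles in rad, forces in N, time in s.
With the tool pointing down it reaches from about 350 to 975 mm from the base axis. Payload 7.1 kg.
Tool frame: the origin (TCP) lies on the front face of the gripper's body, between the roots of the fingers; the fingertips stand 80 mm ahead of it and the grasp point (between the pads) lies 61 mm ahead of it (env.tips_ahead is the distance from the TCP to the fingertips, in mm); z points along the fingers, y is the line along which they close (so a half turn about z gives the same grasp; the last joint's range is limited). The gripper opens to 88 mm and grips with 3 to 60 N. Pads are 20 mm wide; open, the fingers measure 115 mm over their backs; the gripper's body (75 mm by 178 mm) begins 61 mm behind the grasp point.
Start: joints at [1.217, 0.423, 1.63, -0, 1.089, -0.019], TCP at [205.331, 590.292, 302.675] pointing down, gripper open.
Joint ranges: [-3, 3], [-0.9, 2.11], [0.09, 2.58], [-1.31, 4.45], [0.11, 2.69], [-2.54, 2.54]. Speed limits (rad/s): [2.39, 2.39, 3.01, 3.14, 3.14, 3.14].

## Interface

Orientations are given as a unit quaternion [x, y, z, w].
In Python, from station import env, set_gripper, viewer, workorder gives the robot as it stands. Calls block until the motion is done:
- env.reach(position, orientation): joint-space move of the TCP to a pose.
- env.move_l(position, rot=None, rate=150, f_stop=None): straight line of the TCP; rot=None keeps the orientation; rate is the mean speed in mm/s. With f_stop (N) it stops when the force on the tool has changed by that much, and returns True; else False.
- env.move_joints(angles): joint-space move.
- set_gripper(opening): finger opening in mm; the grip force is fixed at half the most; returns when the fingers have stopped.
- env.hold(seconds).
- env.ik(position, orientation): joint angles nearest the present ones, or None.
- env.read_state(): the state.
- viewer.camera(name): name is "scene" or "top"; returns the picture (400x640x3 uint8, blue, green, red); there is no depth.
- viewer.camera_params(name): a dict with "fx", "fy", "cx", "cy" (pixels), "pose" (4x4, takes a point from camera to world coordinates). Camera axes: x right, y up, looking along -z (the intrinsics and any distortion apply to the point x, -y, -z); pixel columns grow to the right and rows downward; lengths in mm; the calibration is good to about 2 mm. A picture is of the moment at which its call begins. camera_params takes no time and is no camera call.
A pose or a line that the arm cannot do raises env.IKError and nothing moves.
- workorder.sign_off(): hands the job in; it is judged then, once.
The state is a dict: "time_s": time; "qpos": joint angles; "dq": joint speeds; "tau": joint torques, N m; "tool_pos": TCP position; "orientation": TCP orientation; "force": force on the tool from outside, world axes, zero at the start; "wrist_torque": the same for the moment, N m; "width": finger opening in mm; "grip_force": force on a finger pad.
Only numpy, scipy, OpenCV 4.12 (cv2) and the standard library are available. Lean on these libraries where they do the work, as an engineer would, in place of code of your own. Each camera call takes 0.05 s, during which the arm holds its last target. There are 200 camera calls.

## Working session

There is one attempt and no reset: what is moved stays moved. The work goes in short steps, each a Python script; the robot and the scene stay as the last script left them, time stands still between calls to the robot, and variables do not carry over. Pictures are saved under pics/ and viewed, at most 10 in all, crops included, and the job is handed in when it is done.

```bash
mkdir -p pics; ls
python3 - <<'E'
from station import env, viewer
import cv2
for n in ("scene","top"):
    im=viewer.camera(n); cv2.imwrite(f"pics/{n}0.png",im)
    p=viewer.camera_params(n); print(n,{k:p[k] for k in p if k!='pose'}); print(p['pose'].round(4) if hasattr(p['pose'],'round') else p['pose'])
s=env.read_state(); print(s['time_s'],s['orientation'],s['force'],s['width'])
E
```

```text
pics
scene {'fx': 463.5470799682344, 'fy': 463.5470799682344, 'cx': 320.24467207809823, 'cy': 202.07621597339892}
[[-6.8410000e-01 -5.9430000e-01  4.2300000e-01  1.0782812e+03]
 [ 7.2940000e-01 -5.4930000e-01  4.0780000e-01  4.1701350e+02]
 [-1.0000000e-02  5.8750000e-01  8.0920000e-01  1.1103034e+03]
 [ 0.0000000e+00  0.0000000e+00  0.0000000e+00  1.0000000e+00]]
top {'fx': 514.1466373991436, 'fy': 514.1466373991436, 'cx': 313.1508717564325, 'cy': 182.33938228648333}
[[-2.2800000e-02  9.9750000e-01 -6.6900000e-02  4.5747530e+02]
 [-9.9970000e-01 -2.2400000e-02  6.5000000e-03 -6.5320000e+01]
 [ 5.0000000e-03  6.7100000e-02  9.9770000e-01  1.6752648e+03]
 [ 0.0000000e+00  0.0000000e+00  0.0000000e+00  1.0000000e+00]]
0.1 [ 1.66614391e-01  9.86021907e-01 -6.54373022e-04 -1.27637334e-04] [-0.65497674 -0.32334666  0.25593098] 87.695275333483
```

View pics/scene0.png

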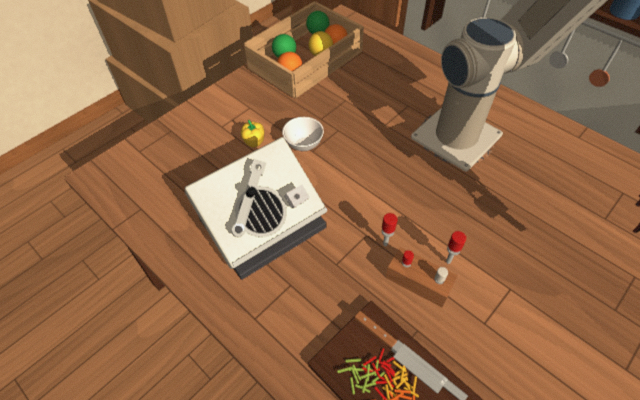

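View pics/top0.png

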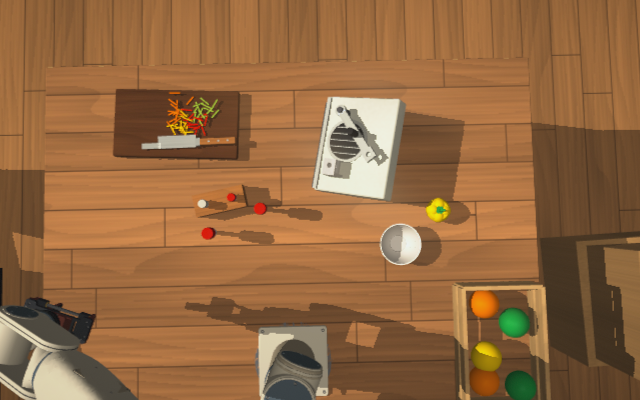

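Candidates for the red pin are scene (408,258)/top (231,197) in the block, and two taller ones standing on the table at scene (389,222)/top (260,208) and scene (457,242)/top (208,233). The one in the block is the smallest and sits beside the white-knobbed pin, so it fits. I'll confirm it in an enlarged crop.

Run:
```python
import cv2,numpy as np
s=cv2.imread("pics/scene0.png");t=cv2.imread("pics/top0.png")
def c(im,x,y,w,h): return cv2.resize(im[y:y+h,x:x+w],(400,300),interpolation=cv2.INTER_CUBIC)
cv2.imwrite("pics/crop1.png",np.vstack([np.hstack([c(s,180,135,160,120),c(t,300,90,120,90)]),np.hstack([c(s,365,205,120,90),c(t,185,180,100,75)])]))
```

```text
(no output)
```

View pics/crop1.png

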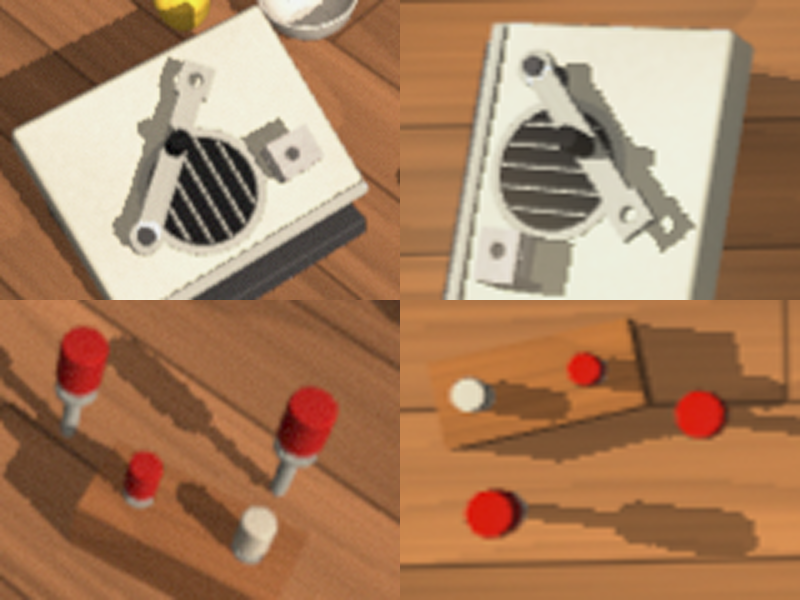

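The crop confirms that the block's red pin is the smallest of the three. Slicer features:

| Feature | Scene px | Top px |
|---|---|---|
| Clevis hole | (297,196) | (329.5,165) |
| Pivot | (239,229.5) | (340,110) |
| Eye hole | (257.5,167) | (368.5,154) |

Next I refine these and triangulate.

```bash
cat > h.py <<'E'
import cv2,numpy as np
from scipy.spatial.transform import Rotation as R
from scipy.optimize import least_squares
from station import env,set_gripper,viewer,workorder
P={n:viewer.camera_params(n) for n in("scene","top")}
def ray(n,u,v):
    p=P[n];T=np.array(p['pose']);d=T[:3,:3]@np.array([(u-p['cx'])/p['fx'],-(v-p['cy'])/p['fy'],-1]);return T[:3,3],d/np.linalg.norm(d)
def proj(n,X):
    p=P[n];T=np.array(p['pose']);c=(np.atleast_2d(X)-T[:3,3])@T[:3,:3];return np.c_[p['cx']+p['fx']*c[:,0]/-c[:,2],p['cy']-p['fy']*c[:,1]/-c[:,2]]
def tri(a,b):
    A=np.zeros((3,3));y=np.zeros(3)
    L=[ray("scene",*a),ray("top",*b)]
    for o,d in L: M=np.eye(3)-np.outer(d,d);A+=M;y+=M@o
    X=np.linalg.solve(A,y);return X,max(np.linalg.norm((np.eye(3)-np.outer(d,d))@(X-o)) for o,d in L)
def plane(n,u,v,z): o,d=ray(n,u,v);return o+d*(z-o[2])/d[2]
def blobs(m,amin=15):
    k,_,s,c=cv2.connectedComponentsWithStats(m.astype(np.uint8));return [(s[i,4],*c[i].round(2)) for i in range(1,k) if s[i,4]>=amin]
def red(im): b,g,r=[im[...,i].astype(int) for i in range(3)];return (r>120)&(g<60)&(b<60)
E
python3 - <<'E'
from h import *
s=cv2.imread("pics/scene0.png");t=cv2.imread("pics/top0.png")
print("red",blobs(red(s)[200:280,370:480]),blobs(red(t)[180:250,180:280]))
for n,im,(x,y,w,h) in(("scene",s,(175,130,165,155)),("top",t,(300,85,120,125))):
    c=im[y:y+h,x:x+w];hsv=cv2.cvtColor(c,cv2.COLOR_BGR2HSV)
    m=((hsv[...,1]<50)&(hsv[...,2]>205)).astype(np.uint8)
    m=cv2.morphologyEx(m,cv2.MORPH_OPEN,np.ones((3,3)))
    ct=max(cv2.findContours(m,cv2.RETR_EXTERNAL,cv2.CHAIN_APPROX_NONE)[0],key=cv2.contourArea)
    print(n,(cv2.approxPolyDP(cv2.convexHull(ct),4,True)[:,0]+[x,y]).tolist(),cv2.contourArea(ct))
# pin triangulation, hole refinement: darkness centroid
g={'scene':cv2.cvtColor(s,cv2.COLOR_BGR2GRAY),'top':cv2.cvtColor(t,cv2.COLOR_BGR2GRAY)}
def dark(n,u,v,r=3,thr=None):
    u0,v0=int(round(u)),int(round(v));w=g[n][v0-r:v0+r+1,u0-r:u0+r+1].astype(float);print(n,(u,v));print(w.astype(int))
dark('scene',297,196);dark('top',329,165);dark('scene',257.5,167);dark('top',368.5,154)
E
```

```text
red [(np.int32(202), np.float64(20.01), np.float64(22.15)), (np.int32(211), np.float64(88.16), np.float64(40.31)), (np.int32(98), np.float64(38.18), np.float64(56.74))] [(np.int32(50), np.float64(50.8), np.float64(16.92)), (np.int32(111), np.float64(79.44), np.float64(28.11)), (np.int32(102), np.float64(27.12), np.float64(53.06))]
scene [[283, 138], [325, 211], [234, 265], [187, 187]] 6947.5
top [[333, 97], [398, 99], [383, 197], [318, 189]] 4107.0
scene (297, 196)
[[212 200 181 185 199 212 214]
 [194 151 117 130 153 187 211]
 [159 112 102 107 112 156 209]
 [139 105  97 104 107 147 207]
 [158 129 100 102 112 154 210]
 [186 161 125 117 152 190 216]
 [213 199 181 174 201 215 216]]
top (329, 165)
[[219 208 188 191 206 219 223]
 [215 181 127 115 147 201 223]
 [206 147 119 126 133 179 223]
 [204 145 121 128 135 182 223]
 [213 174 126 133 152 197 224]
 [216 199 168 168 201 223 224]
 [219 219 218 219 222 224 224]]
scene (257.5, 167)
[[197 172 163 151 154 186 211]
 [178 130 122 124 131 143 194]
 [168 131 126 155 186 143 182]
 [171 135 129 176 225 165 172]
 [186 149 153 206 220 175 190]
 [202 184 183 218 209 196 206]
 [210 200 195 204 202 206 208]]
top (368.5, 154)
[[216 212 199 189 204 215 218]
 [214 179 120 121 169 208 217]
 [203 142 124 198 237 231 214]
 [195 122 160 227 236 230 214]
 [200 138 174 233 231 222 217]
 [211 180 166 203 211 208 216]
 [216 217 215 214 217 216 214]]
```

```bash
cat >> h.py <<'E'
def Rc(psi):  # psi: world heading of clevis x's horizontal projection
    ex=np.array([np.cos(psi)*np.cos(np.pi/6),np.sin(psi)*np.cos(np.pi/6),.5])
    ey=np.array([-np.sin(psi),np.cos(psi),0]);return np.c_[ex,ey,np.cross(ex,ey)]
E
python3 - <<'E'
from h import *
pin,e=tri((408.18,256.74),(230.8,196.92));print("pin knob centre",pin.round(1),e, plane("top",230.8,196.92,87).round(1),plane("scene",408.18,256.74,87).round(1))
obs=dict(scene=dict(cl=(296.2,196),eye=(258,166.6),piv=(238.8,229.4),bl=(187,187),br=(283,138),fr=(325,211),fl=(234,265)),
 top=dict(cl=(328.9,164.6),eye=(368.1,153.8),piv=(339.9,109.8),bl=(398,99),br=(383,197)))
for k in obs['top']:
    X,e=tri(obs['scene'][k],obs['top'][k]);print(k,X.round(1),round(e,1))
def pts(q):
    O,psi,a,zp=q[:3],q[3],q[4],q[5]
    L=dict(cl=(0,0,0),eye=(170*np.sin(a),170-170*np.cos(a),-10),piv=(0,170,zp),bl=(165,225,-58),br=(165,-75,-58),fr=(-75,-75,-58),fl=(-75,225,-58))
    return {k:O+Rc(psi)@np.array(v) for k,v in L.items()}
def f(q,full=False):
    p=pts(q);r=[];nm=[]
    for n in obs:
        for k,v in obs[n].items():
            w=1 if k in('cl','eye','piv') else .5
            d=proj(n,p[k])[0]-v;r+=list(w*d);nm.append((n,k,d.round(1).tolist()))
    return nm if full else np.array(r)
b=None
for psi in np.arange(-3,3,.5):
    s=least_squares(f,[650,-100,150,psi,.7,-5],loss='soft_l1')
    if b is None or s.cost<b.cost:b=s
print(b.cost,b.x.round(3));[print(x) for x in f(b.x,True)]
np.save("pose.npy",b.x)
print({k:v.round(0) for k,v in pts(b.x).items()})
E
```

```text
pin knob centre [523.2 179.8  96. ] 1.8154978099051828 [524.6 179.6  87. ] [517.2 179.1  87. ]
cl [ 609.8 -121.9  159.2] 1.5
eye [ 633.3 -233.3  206.7] 1.9
piv [ 774.5 -158.9  150.3] 2.3
bl [ 793.5 -326.8  191.7] 2.9
br [ 508.2 -274.2  186.7] 2.9
6.297126909451952 [ 608.439 -121.885  157.189   -1.76     0.746   -8.914]
('scene', 'cl', [-0.2, 0.1])
('scene', 'eye', [-0.7, -0.0])
('scene', 'piv', [-0.7, 0.3])
('scene', 'bl', [-3.7, -0.0])
('scene', 'br', [-0.2, -2.4])
('scene', 'fr', [2.7, -0.3])
('scene', 'fl', [-2.0, 3.7])
('top', 'cl', [-0.4, 0.9])
('top', 'eye', [-0.4, 0.6])
('top', 'piv', [-0.7, 0.6])
('top', 'bl', [1.3, -0.3])
('top', 'br', [0.3, 2.6])
{'cl': array([ 608., -122.,  157.]), 'eye': array([ 633., -233.,  206.]), 'piv': array([ 775., -158.,  149.]), 'bl': array([ 797., -333.,  189.]), 'br': array([ 502., -277.,  189.]), 'fr': array([542., -72.,  69.]), 'fl': array([ 836., -129.,   69.])}
```

Run:
```python
from h import *
s=cv2.imread("pics/scene0.png");t=cv2.imread("pics/top0.png")
def white(im,lo):h=cv2.cvtColor(im,cv2.COLOR_BGR2HSV);return (h[...,1]<70)&(h[...,2]>lo)
for lo in(110,150): print("whiteknob",[(a,x+425,y+260) for a,x,y in blobs(white(s,lo)[260:290,425:460])],[(a,x+192,y+190) for a,x,y in blobs(white(t,lo)[190:215,192:215])])
ye=lambda im:(lambda h:(h[...,0]>22)&(h[...,0]<34)&(h[...,1]>150)&(h[...,2]>120))(cv2.cvtColor(im,cv2.COLOR_BGR2HSV))
print("tallA",tri((390.01,222.15),(259.44,208.11)));print("tallB",tri((458.16,240.31),(207.12,233.06)))
for n,im,(x,y,w,h) in(("scene",s,(275,110,60,50)),("top",t,(372,215,60,60))):
    m=cv2.morphologyEx(white(im[y:y+h,x:x+w],90).astype(np.uint8),cv2.MORPH_CLOSE,np.ones((3,3)))
    ct=max(cv2.findContours(m,cv2.RETR_EXTERNAL,cv2.CHAIN_APPROX_NONE)[0],key=cv2.contourArea)
    print("bowl",n,cv2.boundingRect(ct+np.array([x,y])),cv2.fitEllipse(cv2.convexHull(ct)+np.array([x,y])))
q=np.load("pose.npy");Rm=Rc(q[3]);O=q[:3]
a=q[4]
for nm,p in(("barknob",(95*np.sin(a),170-95*np.cos(a),40)),("knobhome",(0,75,40)),("clevis",(0,0,150)),("clevisrel",(0,0,27))):
    W=O+Rm@np.array(p);
    for sg in (1,-1):
        for ax in (0,1):
            zt=-Rm[:,2]; yt=sg*Rm[:,ax]
            Q=R.from_matrix(np.c_[np.cross(yt,zt),yt,zt]).as_quat()
            j=env.ik(W-61*zt,Q);print(nm,ax,sg,W.round(),None if j is None else np.round(j,2))
```

```text
whiteknob [(np.int32(129), np.float64(441.36), np.float64(274.93))] [(np.int32(52), np.float64(201.71), np.float64(203.29))]
whiteknob [(np.int32(111), np.float64(441.97), np.float64(274.47))] [(np.int32(51), np.float64(201.65), np.float64(203.33))]
tallA (array([486.35944893,  90.28132834, 118.85970572]), np.float64(1.9790993928915843))
tallB (array([415.23838129, 248.36399225, 120.68430355]), np.float64(1.6747966721057788))
bowl scene (275, 117, 49, 43) ((296.78582763671875, 138.31922912597656), (37.41754913330078, 56.794097900390625), 53.218021392822266)
bowl top (380, 224, 42, 41) ((400.26007080078125, 243.94943237304688), (40.92335891723633, 41.67667770385742), 104.72776794433594)
barknob 0 1 [ 700. -176.  224.] [-0.06  0.63  1.41 -0.56  1.22  1.93]
barknob 1 1 [ 700. -176.  224.] [-0.06  0.63  1.41 -0.56  1.22  0.35]
barknob 0 -1 [ 700. -176.  224.] [-0.06  0.63  1.41 -0.56  1.22 -1.22]
barknob 1 -1 [ 700. -176.  224.] None
knobhome 0 1 [ 686. -116.  192.] [ 0.02  0.65  1.47 -0.55  1.2   2.03]
knobhome 1 1 [ 686. -116.  192.] [ 0.02  0.65  1.47 -0.55  1.2   0.46]
knobhome 0 -1 [ 686. -116.  192.] [ 0.02  0.65  1.47 -0.55  1.2  -1.11]
knobhome 1 -1 [ 686. -116.  192.] None
clevis 0 1 [623. -48. 287.] [ 0.13  0.46  1.55 -0.51  1.34  2.06]
clevis 1 1 [623. -48. 287.] [ 0.13  0.46  1.55 -0.51  1.34  0.49]
clevis 0 -1 [623. -48. 287.] [ 0.13  0.46  1.55 -0.51  1.34 -1.08]
clevis 1 -1 [623. -48. 287.] None
clevisrel 0 1 [ 611. -109.  181.] [ 0.03  0.56  1.66 -0.57  1.12  2.1 ]
clevisrel 1 1 [ 611. -109.  181.] [ 0.03  0.56  1.66 -0.57  1.12  0.53]
clevisrel 0 -1 [ 611. -109.  181.] [ 0.03  0.56  1.66 -0.57  1.12 -1.04]
clevisrel 1 -1 [ 611. -109.  181.] None
```

```bash
cat > fit.py <<'E'
from h import *
obs=dict(scene=dict(cl=(296.2,196),eye=(258,166.6),piv=(238.8,229.4),bl=(187,187),br=(283,138),fr=(325,211),fl=(234,265),pin=(408.18,256.74),wp=(441.7,274.7)),
 top=dict(cl=(328.9,164.6),eye=(368.1,153.8),piv=(339.9,109.8),bl=(398,99),br=(383,197),pin=(230.8,196.92),wp=(201.7,203.3)))
def pts(q):
    O,psi,a,zp=q[:3],q[3],q[4],q[5]
    L=dict(cl=(0,0,0),eye=(170*np.sin(a),170-170*np.cos(a),-10),piv=(0,170,zp),bl=(165,225,-58),br=(165,-75,-58),fr=(-75,-75,-58),fl=(-75,225,-58))
    p={k:O+Rc(psi)@np.array(v) for k,v in L.items()}
    p['pin']=np.r_[q[6:8],87];p['wp']=p['pin']+90*np.array([np.cos(q[8]),np.sin(q[8]),0]);return p
sh=lambda q,n:q[9:11] if n=='scene' else q[11:13]
def f(q,full=False):
    p=pts(q);r=[];nm=[]
    for n in obs:
        for k,v in obs[n].items():
            d=proj(n,p[k])[0]+sh(q,n)-v;r+=list((.3 if len(k)==2 and k not in('cl','wp') else 1)*d);nm.append((n,k,d.round(1).tolist()))
    return nm if full else np.r_[r,q[9:13]/1.5,(q[5]+9)/8]
if __name__=="__main__":
    b=least_squares(f,[608,-122,157,-1.76,.746,-9,521,179,1.8,0,0,0,0],loss='soft_l1')
    print(b.cost,b.x.round(3));[print(*x) for x in f(b.x,True)];np.save("fit.npy",b.x)
    C=np.linalg.inv(b.jac.T@b.jac);print("sigma",(.5*np.sqrt(np.diag(C))).round(2))
E
python3 fit.py
```

```text
2.332239827589416 [ 6.07301e+02 -1.23803e+02  1.51813e+02 -1.76200e+00  7.46000e-01
 -9.13300e+00  5.19904e+02  1.80063e+02  1.75200e+00  4.59000e-01
 -5.99000e-01 -1.04000e-01 -1.25900e+00]
scene cl [0.2, 0.1]
scene eye [-0.1, 0.0]
scene piv [-0.2, 0.1]
scene bl [-2.7, -0.2]
scene br [0.3, -2.2]
scene fr [3.0, -0.4]
scene fl [-1.4, 3.2]
scene pin [0.1, 0.3]
scene wp [-0.2, -0.2]
top cl [0.1, 0.2]
top eye [-0.1, 0.0]
top piv [-0.2, 0.1]
top bl [1.7, -0.6]
top br [0.5, 1.9]
top pin [-0.2, 0.3]
top wp [0.2, -0.2]
sigma [1.93 1.89 2.46 0.01 0.01 2.66 2.19 1.64 0.02 0.65 0.66 0.54 0.64]
```

```bash
cat >> h.py <<'E'
def frame(q): return q[:3].copy(),Rc(q[3])
def tool(Rm,yc):  # tool pointing along -clevis z, closing along clevis-frame direction yc
    zt=-Rm[:,2];yt=Rm@np.array(yc,float);yt/=np.linalg.norm(yt);return R.from_matrix(np.c_[np.cross(yt,zt),yt,zt]).as_quat()
def knob(a,z): return np.array([95*np.sin(a),170-95*np.cos(a),z])
E
python3 - <<'E'
from h import *
q=np.load("fit.npy");O,Rm=frame(q);a=q[4];ez=Rm[:,2]
Q=tool(Rm,(-np.cos(a),-np.sin(a),0))
K=O+Rm@knob(a,32)
set_gripper(0)
env.reach(K+ez*(80+35),Q)
im=viewer.camera("scene");t=viewer.camera("top")
hit=env.move_l(K+ez*(80-15),rate=25,f_stop=6)
s=env.read_state();d=(s['tool_pos']-K)@ez-80
print(hit,"knob top found at dz",d,s['force'],s['time_s'],s['width'])
c=lambda im,x,y:cv2.resize(im[y:y+120,x:x+160],(400,300),interpolation=cv2.INTER_CUBIC)
cv2.imwrite("pics/a.png",np.hstack([c(im,180,120),c(t,290,80)]))
E
```

```text
True knob top found at dz 5.954457231660655 [-1.28343878  2.52584846  4.48572881] 5.8667 0.18793513526570826
```

View pics/a.png

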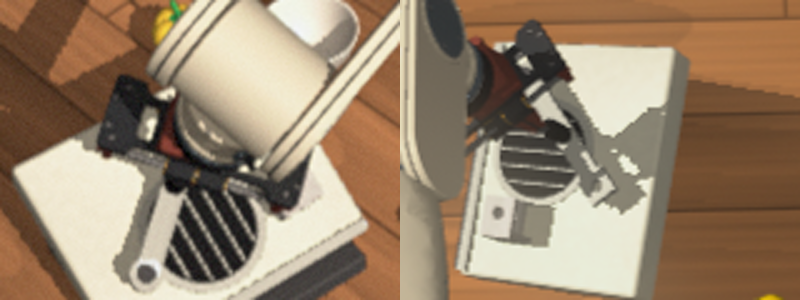

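Run:
```python
from h import *
q=np.load("pose.npy")[:5];O,Rm=frame(q);ez=Rm[:,2]
s=env.read_state();a=q[4]
K=O+Rm@knob(a,32);d=(s['tool_pos']-K)@ez-80;print("dz",d)
q[:3]+=ez*d;np.save("cl.npy",q);O=q[:3]
tan=lambda a:(-np.cos(a),-np.sin(a),0)
T=lambda a,z:O+Rm@knob(a,z+61)
env.move_l(T(a,60),tool(Rm,tan(a)),rate=120)
set_gripper(40)
print(env.move_l(T(a,17),rate=60,f_stop=8),env.read_state()['force'])
set_gripper(26);s=env.read_state();print("w",s['width'],s['grip_force'],s['force'],s['time_s'])
for b in np.linspace(a,0.06,6)[1:]:
    h=env.move_l(T(b,17),tool(Rm,tan(b)),rate=60,f_stop=25)
    s=env.read_state();print(round(b,3),h,(Rm.T@s['force']).round(1),s['time_s'])
    if h: break
```

```text
dz 0.1537857282323074
False [-0.14010224 -0.03464024  1.00624536]
w 26.040656978032484 0.0 [ 0.44510952 -0.11760768  1.23059158] 8.2083
0.609 False [ 0.3  0.1 -0.3] 8.575
0.472 False [-0.2 -0.  -0.4] 8.9417
0.334 False [-0.5  0.  -0.1] 9.3083
0.197 False [-0.4  0.2  0.9] 9.675
0.06 False [-0.1  0.4 -0.1] 10.0417
```

Run:
```python
from h import *
im=viewer.camera("scene");t=viewer.camera("top")
c=lambda im,x,y:cv2.resize(im[y:y+120,x:x+160],(400,300),interpolation=cv2.INTER_CUBIC)
cv2.imwrite("pics/b.png",np.hstack([c(im,180,120),c(t,290,80)]))
```

```text
(no output)
```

View pics/b.png

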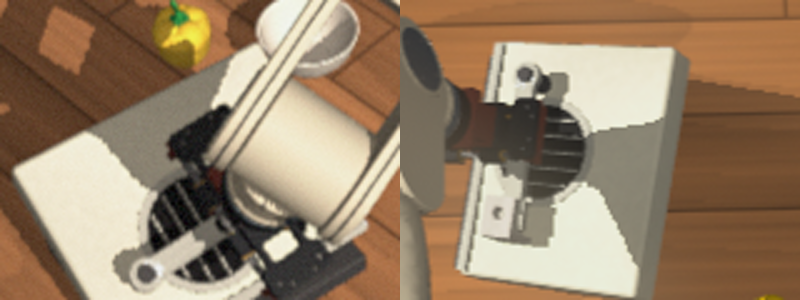

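The bar has followed the gripper almost home: the eye now overlaps the clevis at crop (500,210) in the top view. I'll push it onto its stop under force control.

Run:
```python
from h import *
q=np.load("cl.npy");O,Rm=frame(q)
T=lambda x,z:O+Rm@np.array([x,75,z+61])
Q=tool(Rm,(-1,0,0))
loc=lambda s:(Rm.T@(s['tool_pos']-O)).round(2)
env.move_l(T(4,17),Q,rate=40)
h=env.move_l(T(-14,17),rate=15,f_stop=18)
s=env.read_state();print(h,"tool in clevis",loc(s),(Rm.T@s['force']).round(1),s['width'],s['time_s'])
x=loc(s)[0]
env.move_l(O+Rm@np.array([x+2,75,78.]),rate=20)
print((Rm.T@env.read_state()['force']).round(1))
env.move_l(O+Rm@np.array([x+2,75,160.]),rate=150);env.move_l(O+Rm@np.array([x+2,120,260.]),rate=250)
im=viewer.camera("scene");t=viewer.camera("top")
cv2.imwrite("pics/sc_home.png",im);cv2.imwrite("pics/top_home.png",t)
c=lambda im,x,y:cv2.resize(im[y:y+90,x:x+120],(400,300),interpolation=cv2.INTER_CUBIC)
cv2.imwrite("pics/c.png",np.hstack([c(im,215,150),c(t,300,90)]));print(env.read_state()['time_s'])
```

```text
True tool in clevis [-1.07 74.68 77.77] [2.5 0.  2.9] 26.375843603203318 11.05
[ 0.4 -0.1 -0.4]
12.6917
```

View pics/c.png

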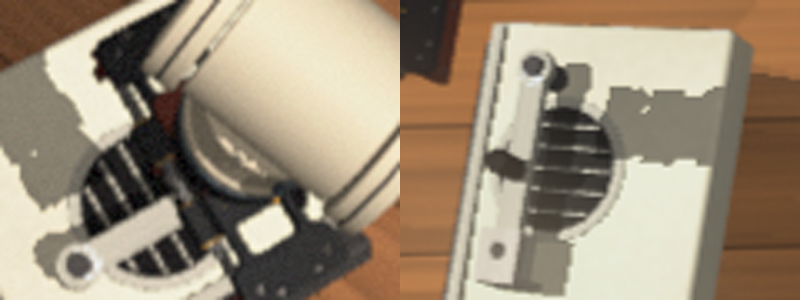

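The guard bar is at its stop: the top crop shows the bar in line with the clevis, with its hole at (498,250). Contact put clevis x about 1 mm from my fit. Next is the pin. I grip it once crosswise to centre it, turn 90°, grip again and lift.

```bash
cat >> h.py <<'E'
def down(th):
    yt=np.array([np.cos(th),np.sin(th),0]);zt=np.array([0,0,-1.]);return R.from_matrix(np.c_[np.cross(yt,zt),yt,zt]).as_quat()
E
python3 - <<'E'
from h import *
q=np.load("cl.npy");O,Rm=frame(q);q[:3]+=Rm@np.array([1.,0,0]);np.save("cl2.npy",q)
c=np.array([522.,180.])
pos=lambda z:np.r_[c,z+61]
def pick(th):
    o=[]
    for k in(0,1,-1):
        j=env.ik(pos(200),down(th+k*np.pi))
        if j is not None:o.append((abs(j[5]),th+k*np.pi))
    return min(o)[1]
thA,thB=pick(np.deg2rad(107)),pick(np.deg2rad(17));print(thA,thB)
env.reach(pos(195),down(thA));set_gripper(50)
f0=env.read_state()['force']
print(env.move_l(pos(88),rate=90,f_stop=8),env.read_state()['time_s'])
def center(th):
    global c
    y=np.array([np.cos(th),np.sin(th)])
    set_gripper(10)
    for i in range(4):
        env.hold(.1);s=env.read_state();f=(s['force']-f0)[:2]@y;print("grip",s['width'],s['grip_force'],"F",round(f,1),(s['force']-f0).round(1),c.round(2))
        if abs(f)<4 : break
        c=c+y*np.sign(f)*min(1.5,abs(f)*.1);env.move_l(pos(88),rate=15)
center(thA)
set_gripper(50);env.move_l(pos(88),down(thB),rate=60);print(env.read_state()['time_s'])
center(thB)
print(env.read_state()['time_s']);np.save("c.npy",np.r_[c,thB])
E
```

```text
1.8675022996339325 0.29670597283903605
False 15.9167
grip 25.5536278460314 30.000270903110504 F -5.2 [ 2.4 -4.7  4.2] [522. 180.]
grip 25.61683125885076 30.000497102737427 F -3.2 [ 0.  -3.3  4.9] [522.15 179.5 ]
19.175
grip 25.3476719177161 30.00027358531952 F -2.0 [-1.8 -0.8  3.4] [522.15 179.5 ]
19.7833
```

Run:
```python
from h import *
q=np.load("cl2.npy");O,Rm=frame(q)
T=lambda x,y,tip:O+Rm@np.array([x,y,tip+139.])
s=env.read_state();p=s['tool_pos'];env.move_l([p[0],p[1],210],rate=100);env.move_l([p[0],p[1],320],rate=200)
s=env.read_state();print(s['width'],s['grip_force'],s['time_s'])
b=min((abs(j[5]),k) for k in(1,-1) for j in[env.ik(T(0,0,40),tool(Rm,(k,0,0)))] if j is not None)[1];print(b)
env.reach(T(0,0,40),tool(Rm,(b,0,0)));env.move_l(T(0,0,12),rate=60)
im=viewer.camera("scene");t=viewer.camera("top")
c=lambda im,x,y:cv2.resize(im[y:y+90,x:x+120],(400,300),interpolation=cv2.INTER_CUBIC)
cv2.imwrite("pics/d.png",np.hstack([c(im,240,140),c(t,270,110)]))
f0=env.read_state()['force']
h=env.move_l(T(0,0,-30),rate=20,f_stop=8)
s=env.read_state();print(h,(Rm.T@(s['tool_pos']-O)-[0,0,139]).round(2),"F",(Rm.T@(s['force']-f0)).round(1),s['wrist_torque'],s['time_s'])
```

```text
25.194715351430588 29.999767541885376 21.2417
-1
False [ 1.00e-02  4.00e-02 -2.99e+01] F [-0.4  0.1  1. ] [ 0.32620637 -0.02533224 -0.03420544] 25.2333
```

View pics/d.png

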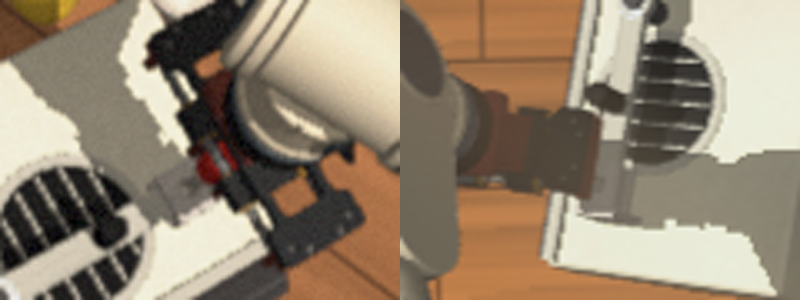

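The pin (red knob at crop (213,163), scene view) was over the clevis and has gone 30 mm in without force, so it is in the bore. Next I push it until the flange seats.

Run:
```python
from h import *
q=np.load("cl2.npy");O,Rm=frame(q)
T=lambda x,y,tip:O+Rm@np.array([x,y,tip+139.])
f0=env.read_state()['force']
h=env.move_l(T(0,0,-54),rate=15,f_stop=15)
s=env.read_state();print(h,(Rm.T@(s['tool_pos']-O)-[0,0,139]).round(2),"F",(Rm.T@(s['force']-f0)).round(1),s['width'],s['time_s'])
```

```text
True [ 2.000e-02  2.000e-02 -5.033e+01] F [ 1.4 -1.3  3.5] 25.440557380383794 26.5
```

Run:
```python
from h import *
q=np.load("cl2.npy");O,Rm=frame(q)
set_gripper(50)
print(env.read_state()['force'])
p=env.read_state()['tool_pos'];env.move_l(p+Rm[:,2]*110,rate=120)
env.move_joints(np.array(env.read_state()['qpos'])+[.9,-.2,0,0,0,0])
env.hold(.3)
im=viewer.camera("scene");t=viewer.camera("top");cv2.imwrite("pics/end_s.png",im)
c=lambda im,x,y:cv2.resize(im[y:y+90,x:x+120],(400,300),interpolation=cv2.INTER_CUBIC)
cv2.imwrite("pics/e.png",np.vstack([np.hstack([c(im,225,140),c(t,290,90)]),np.hstack([c(im,365,205),c(t,185,170)])]))
print(blobs(red(im)[120:280,200:480]),blobs(red(t)[90:250,180:380]),env.read_state()['time_s'])
for n,im_ in(("scene",im),("top",t)): print(n,"expected knob centre",proj(n,O+Rm@np.array([0,0,27.])).round(1))
```

```text
[-0.05645998 -0.40139283  0.13356096]
[(np.int32(64), np.float64(100.05), np.float64(74.09)), (np.int32(176), np.float64(215.78), np.float64(96.28)), (np.int32(180), np.float64(199.2), np.float64(111.67))] [(np.int32(24), np.float64(5.83), np.float64(19.25)), (np.int32(20), np.float64(11.05), np.float64(26.05)), (np.int32(35), np.float64(22.63), np.float64(30.09)), (np.int32(110), np.float64(14.95), np.float64(36.54)), (np.int32(134), np.float64(80.51), np.float64(133.63)), (np.int32(105), np.float64(80.23), np.float64(154.3))] 30.5417
scene expected knob centre [[298.4 193.7]]
top expected knob centre [[324.5 163.9]]
```

View pics/e.png

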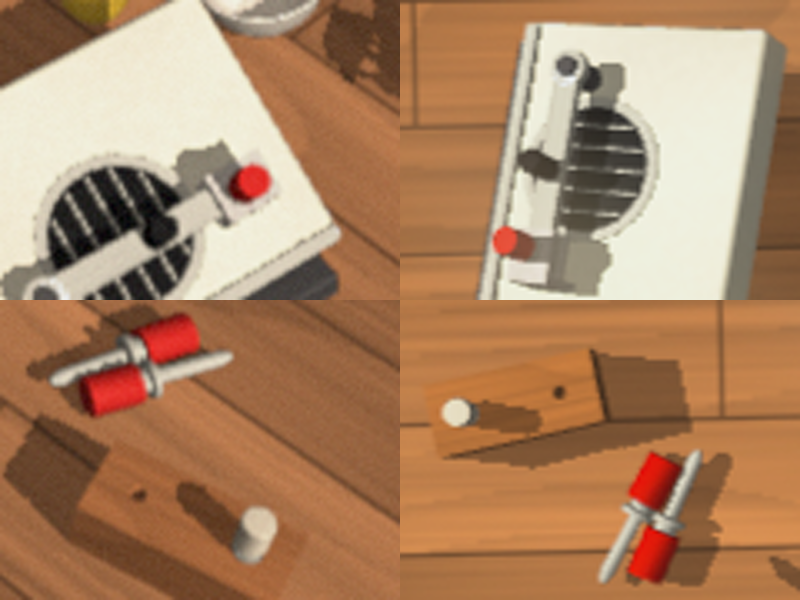

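The pin's knob sits in the clevis at crop (250,182) and the bar is home. However, the two large look-alike pins now lie on the table at crop (650,510), so I check when that happened.

Run:
```python
from h import *
s=cv2.imread("pics/sc_home.png");t=cv2.imread("pics/top_home.png")
print(blobs(red(s)[190:300,365:500]),blobs(red(t)[150:260,180:300]))
m=cv2.imread("pics/end_s.png")
cv2.imwrite("pics/f.png",np.hstack([s[130:330,300:500],t[140:340,150:350],m[130:330,300:500]]))
```

```text
[(np.int32(175), np.float64(50.73), np.float64(26.27)), (np.int32(183), np.float64(34.21), np.float64(41.63)), (np.int32(100), np.float64(43.18), np.float64(66.83))] []
```

View pics/f.png

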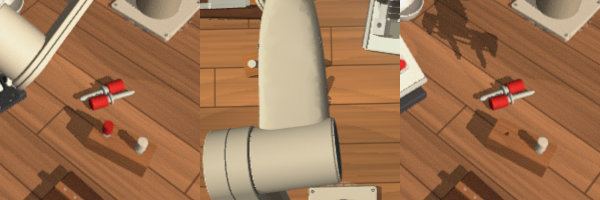

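The look-alikes were already down at 12.7 s, in the left panel at (105,95), before the gripper went near them. They are no part of the job, and a pin with a tapered tip can't be stood back up reliably. The named bystanders are in place, so I'm handing in.

```bash
python3 -c "
from station import workorder
print(workorder.sign_off())"
```

```text
the job is handed in; nothing more can be done
None
```

The job is handed in: the guard bar is home on its stop, the smallest red-knobbed pin is seated with its flange on the upper ear and released, and at 30.5 s nothing was touching it; the two larger red look-alike pins that stood on the table had fallen over by 12.7 s, cause unknown (the arm had swept past by then), and I left them lying there.

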